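# Index the flange fixture to the red line

## Robot

A 6-joint arm with a two-finger parallel gripper is mounted at the origin on the work surface. World frame = base frame: x ahead of the robot, y to its left, z up, the work surface at z = 0. Lengths are in m, angles in rad, forces in N, time in s.
With the tool pointing down it reaches from about 0.35 to 0.975 m from the base axis. Payload 7.1 kg.
Tool frame: the origin (TCP) lies midway between the tips of the shut fingers; the grasp point (between the pads) lies 19 mm behind it; z points along the fingers, y is the line along which they close (so a half turn about z gives the same grasp; the last joint's range is limited). The gripper opens to 88 mm and grips with 3 to 60 N. Pads are 20 mm wide; open, the fingers measure 115 mm over their backs; the gripper's body (75 mm by 178 mm) begins 61 mm behind the grasp point.
Start: joints at [1.188, 0.423, 1.63, -0, 1.089, -0.019], TCP at [0.222, 0.584, 0.223] pointing down, gripper open.
Joint ranges: [-3, 3], [-0.9, 2.11], [0.09, 2.58], [-1.31, 4.45], [0.11, 2.69], [-2.54, 2.54]. Speed limits (rad/s): [2.39, 2.39, 3.01, 3.14, 3.14, 3.14].

## Interface

Orientations are given as a unit quaternion [w, x, y, z].
In Python, from station import move_pose, movel, movej, command_gripper, wait, inverse_kinematics, read_camera, camera_info, MotionError, job_done, get_time, get_joint_pos, get_qvel, get_effort, get_tcp_pos, get_ee_rot, get_ft_force, get_ft_torque, get_grip_width, get_finger_force gives the robot as it stands. Calls block until the motion is done:
- move_pose(position, orientation): joint-space move of the TCP to a pose.
- movel(position, frame=None, v=0.15, until_force=None): straight line of the TCP; frame=None keeps the orientation; v is the mean speed in m/s. With until_force (N) it stops when the force on the tool has changed by that much, and returns True; else False.
- movej(angles): joint-space move.
- command_gripper(opening): opening from 0.0 (shut) to 1.0 (fully open); the grip force is fixed at half the most; returns when the fingers have stopped.
- wait(seconds).
- inverse_kinematics(position, orientation): joint angles nearest the present ones, or None.
- read_camera(name): name is "scene" or "top" or "wrist"; returns the picture (420x560x3 uint8, red, green, blue); there is no depth.
- camera_info(name): a dict with "intrinsics" (3x3 intrinsics, pixels), "T" (4x4, takes a point from camera to world coordinates); the wrist camera has in their place "tool_from_camera" (4x4, takes a point from camera to tool coordinates, whose origin is the TCP and whose axes are the flange's). Camera axes: x right, y up, looking along -z (the intrinsics and any distortion apply to the point x, -y, -z); pixel columns grow to the right and rows downward; lengths in m; the calibration is good to about 2 mm. A picture is of the moment at which its call begins: read the wrist's pose just before it. camera_info takes no time and is no camera call.
A pose or a line that the arm cannot do raises MotionError and nothing moves.
- job_done(): hands the job in; it is judged then, once.
Readings, each from a call of its own:
- get_time(): time.
- get_joint_pos(): joint angles.
- get_qvel(): joint speeds.
- get_effort(): joint torques, N m.
- get_tcp_pos(): TCP position.
- get_ee_rot(): TCP orientation.
- get_ft_force(): force on the tool from outside, world axes, zero at the start.
- get_ft_torque(): the same for the moment, N m.
- get_grip_width(): opening from 0.0 (shut) to 1.0 (fully open).
- get_finger_force(): force on a finger pad.
Only numpy, scipy, OpenCV 4.12 (cv2) and the standard library are available. Lean on these libraries where they do the work, as an engineer would, in place of code of your own. Each camera call takes 0.05 s, during which the arm holds its last target. There are 200 camera calls.

## Task

With a fingertip, push the dark dial of the indexing table round, either way, until its white index line lines up with the red line on the scale ring, leaving the brass flange seated on the dial. Then press the green button fully in and let it go, to signal that the fixture is set. Grasp and lift nothing, do not press the red button, and leave the other things where they are.

Things in the scene. Friction and masses are not known exactly. Their poses are not given: they have to be found in the camera images.
- dial_center (a point): Point on the vertical axis of the indexing table, level with the dial's upper face, 61 mm above the work surface. The table is a round blue base 264 mm in diameter, fixed; on it lies an aluminium scale ring (outer diameter 254 mm, upper face at 58 mm, black ticks every 10 degrees and one wide red line), and inside the ring a dark round dial, 192 mm in diameter, with one wide white index line and two orange studs. A 30 mm steel spigot 10 mm high stands at the dial's centre.
- white_line (a point): Outer end of the white index line, on the dial's rim, 96 mm from the axis, 61 mm above the work surface. The line is 40 mm long, 5 mm wide, runs radially and turns with the dial.
- red_line (a point): Inner end of the red target line of the scale ring, 96 mm from the axis at 61 mm height. The line is 31 mm long, 5 mm wide and runs radially outward from here. Scale ring fixed; the red line points any way within about 52 degrees either side of straight away from the robot. The lines are in line when white_line and red_line coincide.
- stud_a (a point): Top centre of an orange upright stud on the dial: 18 mm diameter, 40 mm tall (from 61 to 101 mm above the work surface), 80 mm from the axis, 90 degrees anticlockwise (seen from above) of the white line. Turns with the dial. Push it sideways to turn the dial.
- stud_b (a point): Top centre of the other, equal stud, 80 mm from the axis, 90 degrees clockwise of the white line.
- dial (a joint): Angle of the dial in rad, growing anticlockwise seen from above. Turns freely either way with no stop in the way, with friction: a sideways push of about 3 N on a stud moves it, and it stays where it is left. The white line may need from about 20 degrees to half a turn, by the shorter way.
- work_flange: Brass-coloured flange, hub 66 mm diameter and 14 mm high with two 5 mm thick ears reaching 48 mm from its centre, bore 36 mm, resting loosely on the dial over the spigot (about 3 mm play), 0.15 kg. Origin: centre of its underside, 61 mm above the work surface. It rides round with the dial and must stay seated.
- ready_top (a point): Centre of the upper face of the green round push button, 36 mm diameter, pressed straight down, top 22 mm above the work surface, travel 6 mm, on a small fixed black housing (52 mm diameter, 12 mm high) standing on the table left of the indexing table.
- ready (a joint): Travel of the green button in m: 0 released, 0.006 fully pressed; it counts as pressed beyond 0.004. Springs back; about 5 N, straight down, presses it fully.
- stop_top (a point): Centre of the upper face of the red button, of the same shape as the green one; the two may stand in either place. Not to be pressed.
- stop (a joint): Travel of the red button in m: 0 released, 0.006 fully pressed.
- spare_flange: Spare brass-coloured flange like the one on the dial, 96 x 66 mm over all, 14 mm high, lying on the table. Bystander. Origin: centre of its underside.
- steel_pin: Bright steel pin, 24 mm diameter, 60 mm tall, standing on end. Bystander. Origin: centre of its underside.
- wrench: Steel wrench lying on the table right of the indexing table, about 175 mm long. Bystander. Origin: middle of its length, underside.
- oil_bottle: Yellow oil bottle with black cap, 56 mm diameter, 140 mm tall, standing. Bystander. Origin: centre of its underside.
- bracket: Brass-coloured L bracket, foot 60 x 40 mm, upright leg 45 mm high. Bystander. Origin: centre of the foot's underside.
- mug: Blue mug, 76 mm wide, 85 mm tall. Bystander. Origin: centre of its underside.
Not all that is in view belongs to the job. What is shaped like the work_flange but purple is not meant. What is shaped like the part that bears ready_top but purple is not meant.

How it is judged:
On the way, in this order (a step that is already met when the one before it is completed fails the run):
1. the white line is lined up with the red line, the dial at rest (horizontal distance between white_line and red_line below 0.005 m and velocity of joint dial between -0.03 and 0.03 rad/s and value of joint ready below 0.003 m), for 0.3 s.
2. the green button is pressed in (value of joint ready above 0.004 m), for 0.02 s.
At the end, for the whole second after the job is handed in: The outer end of the white line is within 5 mm (one line width) of the inner end of the red line, the dial at rest, the green button pressed after that and released again, the red button untouched, the flange flat on the dial over its spigot (within 8 mm of the axis and 4 mm of the dial's face) (horizontal distance between white_line and red_line below 0.005 m and velocity of joint dial between -0.03 and 0.03 rad/s and value of joint each of ready, stop below 0.002 m and z of work_flange in the frame of dial_center below 0.004 m and horizontal distance between work_flange and dial_center below 0.008 m and angle between work_flange's own z axis and vertical below 0.1 rad).
It fails at once if the flange is lifted more than 8 mm off the dial (z of work_flange in the frame of dial_center above 0.008 m).
It fails at once if the green button is pressed while the lines are not lined up (value of joint ready above 0.004 m and not (horizontal distance between white_line and red_line below 0.005 m)).
It fails at once if the red button is pressed (value of joint stop above 0.003 m).
It fails at once if a bystander is moved more than 20 mm (distance of any of spare_flange, steel_pin, wrench, oil_bottle, bracket, mug from where it was at the start of the episode above 0.02 m).
It also fails if it takes over 58 s, if anything falls off the work surface, if the arm or the gripper's body presses on something with over 40 N, if the wrist force passes 120 N, or if a joint passes its speed limit or range.

## Working session

There is one attempt and no reset: what is moved stays moved. The work goes in short steps, each a Python script; the robot and the scene stay as the last script left them, time stands still between calls to the robot, and variables do not carry over. Pictures are saved under pics/ and viewed, at most 10 in all, crops included, and the job is handed in when it is done.

```bash
mkdir -p pics; python3 - <<'E'
from station import *
import cv2,numpy as np
for n in("top","scene"):
    im=read_camera(n); cv2.imwrite(f"pics/{n}0.png",im[:,:,::-1])
    c=camera_info(n); print(n,{k:np.round(v,4).tolist() if k in("T","intrinsics") else v for k,v in c.items()})
print(camera_info("wrist"),get_ee_rot(),get_time())
E
```

```text
top {'intrinsics': [[410.4993, 0.0, 273.121], [0.0, 410.4993, 209.8647], [0.0, 0.0, 1.0]], 'T': [[-0.0015, 0.9972, -0.0748, 0.426], [-0.9999, -0.0002, 0.0168, 0.0058], [0.0168, 0.0748, 0.9971, 1.091], [0.0, 0.0, 0.0, 1.0]]}
scene {'intrinsics': [[426.792, 0.0, 286.7533], [0.0, 426.792, 210.6478], [0.0, 0.0, 1.0]], 'T': [[0.8447, -0.3187, 0.4299, 1.0009], [0.5352, 0.5095, -0.6738, -0.7727], [-0.0043, 0.7993, 0.601, 0.782], [0.0, 0.0, 0.0, 1.0]]}
{'intrinsics': array([[365.19249263,   0.        , 279.04806291],
       [  0.        , 365.19249263, 208.98129688],
       [  0.        ,   0.        ,   1.        ]]), 'tool_from_camera': array([[-6.58414798e-04,  9.67832952e-01,  2.51592812e-01,
         6.86895976e-02],
       [ 9.99999613e-01,  4.90508590e-04,  7.30085113e-04,
        -3.50637992e-04],
       [ 5.83191995e-04,  2.51593195e-01, -9.67832901e-01,
        -1.62194620e-01],
       [ 0.00000000e+00,  0.00000000e+00,  0.00000000e+00,
         1.00000000e+00]])} [-1.26203510e-04  1.80881626e-01  9.83504633e-01 -6.77438721e-04] 0.1
```

View pics/top0.png

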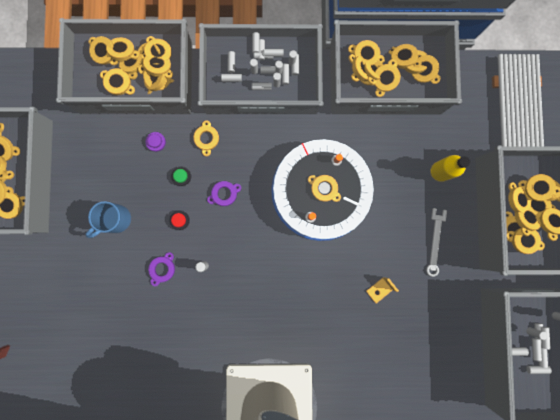

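View pics/scene0.png

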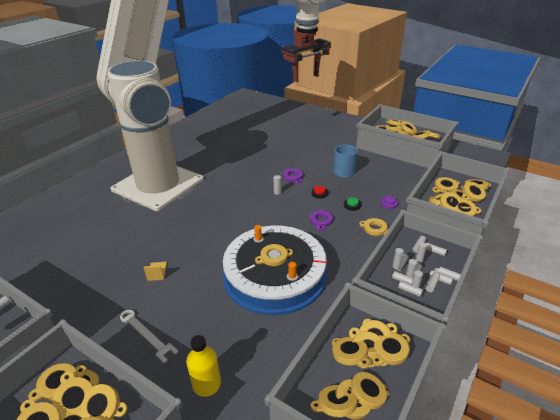

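The top view shows the dial centre at about (323,189), the red line at about (306,149), the white line at about (350,201), and the studs at (338,158) and (311,216). The green button is at (180,176) and the red button at (178,220). In the scene view the arm is clear of everything. Next I'll measure these by ray casting.

```bash
cat > h.py <<'E'
from station import *
import cv2,numpy as np
def rot(q):
    from scipy.spatial.transform import Rotation as R
    return R.from_quat([q[1],q[2],q[3],q[0]]).as_matrix()
def cast(uv,K,T,z):
    uv=np.atleast_2d(uv).astype(float)
    d=np.c_[(uv[:,0]-K[0,2])/K[0,0],-(uv[:,1]-K[1,2])/K[1,1],-np.ones(len(uv))]@T[:3,:3].T
    return (T[:3,3]+d*((z-T[2,3])/d[:,2])[:,None])
def topcam(): c=camera_info("top"); return c["intrinsics"],c["T"]
def wristcam():
    c=camera_info("wrist"); T=np.eye(4); T[:3,:3]=rot(get_ee_rot()); T[:3,3]=get_tcp_pos()
    return c["intrinsics"],T@c["tool_from_camera"]
def pix(m): v,u=np.nonzero(m); return np.c_[u,v]
def ang(p,c): return np.degrees(np.arctan2(p[:,1]-c[1],p[:,0]-c[0]))
def hsv(im): return cv2.cvtColor(im,cv2.COLOR_RGB2HSV)
def lines(im,K,T,c):
    """angles (deg) of white and red lines; azimuth from pixel centroids within radius bands"""
    h=hsv(im); out=[]
    w=(h[...,1]<60)&(h[...,2]>130)
    r=((h[...,0]<6)|(h[...,0]>174))&(h[...,1]>110)&(h[...,2]>90)
    for m,z,lo,hi in((w,.061,.06,.090),(r,.0585,.094,.127)):
        p=pix(m); P=cast(p,K,T,z); q=np.hypot(*(P[:,:2]-c[:2]).T); k=(q>lo)&(q<hi)
        mm=np.zeros(m.shape,np.uint8); mm[p[k][:,1],p[k][:,0]]=1
        n,l,s,_=cv2.connectedComponentsWithStats(mm); 
        if n<2: out.append(None);continue
        i=1+np.argmax(s[1:,4]); P=cast(pix(l==i),K,T,z)
        out.append((float(ang(P.mean(0)[None],c)[0]),int(s[i,4]),np.round(np.hypot(*(P[:,:2]-c[:2]).T)[[0,-1]],3).tolist()))
    return out
def q_yaw(a): # tool z down, tool x towards azimuth a (deg)
    a=np.radians(a)/2; return [0,float(np.cos(a)),float(np.sin(a)),0]
E
python3 - <<'E'
from h import *
im=read_camera("top");K,T=topcam();h=hsv(im)
w=((h[...,1]<60)&(h[...,2]>150)).astype(np.uint8)
w[:130]=0;w[250:]=0;w[:,:265]=0;w[:,385:]=0
cs,_=cv2.findContours(cv2.morphologyEx(w,cv2.MORPH_CLOSE,np.ones((5,5))),cv2.RETR_EXTERNAL,cv2.CHAIN_APPROX_NONE)
ct=max(cs,key=cv2.contourArea)[:,0]; P=cast(cv2.convexHull(ct)[:,0],K,T,.058)
A=np.c_[2*P[:,:2],np.ones(len(P))];s=np.linalg.lstsq(A,(P[:,:2]**2).sum(1),rcond=None)[0]
c=s[:2];print("c",c,"r",np.sqrt(s[2]+c@c))
print(lines(im,K,T,c))
o=(h[...,0]>4)&(h[...,0]<14)&(h[...,1]>150)&(h[...,2]>120)
n,l,st,ce=cv2.connectedComponentsWithStats(o.astype(np.uint8))
for i in range(1,n):
    if st[i,4]>8:
        X=cast(ce[i],K,T,.085); print("or",st[i],ce[i],X,ang(X,c),np.hypot(*(X[0,:2]-c)))
for nm,m in(("g",(h[...,0]>45)&(h[...,0]<80)&(h[...,1]>120)),("r",((h[...,0]<6)|(h[...,0]>174))&(h[...,1]>150))):
    n,l,st,ce=cv2.connectedComponentsWithStats(m.astype(np.uint8))
    for i in range(1,n):
        if st[i,4]>60: print(nm,st[i],cast(ce[i],K,T,.022))
E
```

```text
c [ 0.5583896 -0.1388412] r 0.12764788456595863
[(-114.72569234258482, 44, [0.061, 0.089]), (24.724326455000647, 13, [0.126, 0.097])]
or [ 56   0  13  21 154] [61.92207792  8.01298701] [[1.01354572 0.52230383 0.085     ]] [55.45507249] 0.8026704477440265
or [ 84   0  23  18 225] [97.00888889  8.62222222] [[1.01267873 0.43415749 0.085     ]] [51.59165117] 0.7312360231467449
or [121   0  25  18 259] [132.72200772   8.25096525] [[1.01441115 0.34425267 0.085     ]] [46.65123508] 0.664330746405528
or [158   0  24  18 230] [169.90434783   8.24782609] [[1.01520656 0.25032928 0.085     ]] [40.4282671] 0.6001128180453419
or [84  3  3  9 16] [84.5625  6.6875] [[1.01751635 0.4656011  0.085     ]] [52.78015472] 0.7590440493671494
or [56 23  3  8 10] [57.  25.9] [[0.96651952 0.53287888 0.085     ]] [58.71758301] 0.7859884824287457
or [53 32  5  9 19] [55.47368421 36.21052632] [[0.93958754 0.53567302 0.085     ]] [60.52728033] 0.774778233485003
or [336 155   7   6  13] [338.23076923 158.46153846] [[ 0.6296655  -0.17339042  0.085     ]] [-25.86063591] 0.07920796911681403
or [308 213   4   7  12] [309.41666667 216.33333333] [[ 0.48548967 -0.10041962  0.085     ]] [152.20872639] 0.08240520568090046
g [173 169  15  14 161] [[0.59671781 0.23181677 0.022     ]]
r [171 213  15  14 170] [[0.48056191 0.23484297 0.022     ]]
```

```bash
cat >> h.py <<'E'
C=np.array([.5584,-.1388])
def fp(phi,z,r=.08):
    a=np.radians(phi); return [C[0]+r*np.cos(a),C[1]+r*np.sin(a),z]
E
python3 - <<'E'
from h import *
command_gripper(0.0)
move_pose(fp(122,.22),q_yaw(122-90))
print(get_joint_pos(),get_time())
movel(fp(122,.077),v=.12)
f0=get_ft_force()
for k,p in enumerate(np.linspace(122,274,17)[1:]):
    movel(fp(p,.077),q_yaw(p-90),v=.08)
    if k%3==0: print(round(p),np.round(get_ft_force()-f0,1))
movel(fp(271,.077),q_yaw(184),v=.05)
print(get_time(),get_joint_pos(),get_tcp_pos())
im=read_camera("top");print(lines(im,*topcam(),C))
cam=wristcam();w=read_camera("wrist");print(lines(w,*cam,C))
a=im[110:270,240:410]; a=cv2.resize(a,(446,420),interpolation=cv2.INTER_CUBIC)
cv2.imwrite("pics/a1.png",np.hstack([w[:,:354] if 0 else cv2.resize(w,(354,266)),a[:266,:]])[:,:,::-1])
cv2.imwrite("pics/w1.png",w[:,:,::-1]);cv2.imwrite("pics/t1.png",a[:,:,::-1])
E
```

```text
[-1.58329448e-01  2.74260285e-01  1.86078522e+00  1.26007496e-04
  1.00650242e+00  8.52652105e-01] 4.0333
132 [-0.2  1.1  0.7]
160 [-0.1  0.3  0.3]
188 [ 1.  -0.1  0.3]
217 [1.2 0.8 0.4]
246 [ 1.4 -0.2  0.3]
274 [0.6 0.9 0.4]
10.6917 [-3.92698528e-01  5.82743826e-01  1.76734521e+00  2.91238852e-05
  7.91827591e-01 -2.03096592e+00] [ 0.55914392 -0.21871722  0.07700902]
[(18.51905792485737, 39, [0.089, 0.06]), (24.532275813308658, 20, [0.126, 0.097])]
[(18.356169349888894, 447, [0.06, 0.09]), (24.341952151947357, 52, [0.097, 0.102])]
```

View pics/t1.png

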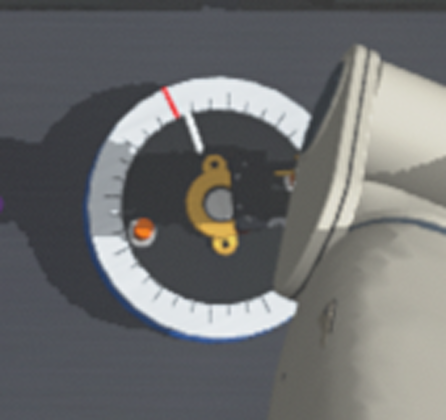

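View pics/w1.png

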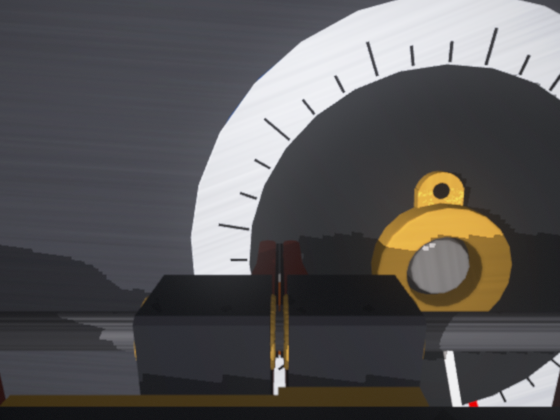

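The top crop shows the white line (about 190,130) roughly 6° clockwise of the red line (about 171,103). The flange is seated. The wrist view agrees: white line at (452,378), red at (473,404). I'll push on by the remaining 6°, then check.

```bash
python3 - <<'E'
from h import *
def look():
    a=lines(read_camera("top"),*topcam(),C); cam=wristcam(); b=lines(read_camera("wrist"),*cam,C); print(a,b); return a[1][0]-a[0][0]
e=look(); phi=274+e-.2
for p in np.linspace(271,phi,3)[1:]: movel(fp(p,.077),q_yaw(p-90),v=.03)
e=look(); print(e)
if e>.5:
    phi+=e; movel(fp(phi,.077),q_yaw(phi-90),v=.03); look()
phi-=4; movel(fp(phi,.077),q_yaw(phi-90),v=.03)
movel(fp(phi,.25),v=.15)
# over the dial, camera looking down on the lines
move_pose([.45,-.14,.30],q_yaw(0))
cam=wristcam(); w=read_camera("wrist"); print("near",lines(w,*cam,C),look(),get_time())
cv2.imwrite("pics/w2.png",w[:,:,::-1])
E
```

```text
[(18.51905792485737, 39, [0.089, 0.06]), (24.532275813308658, 20, [0.126, 0.097])] [(18.374996889110832, 443, [0.06, 0.09]), (24.372165684915174, 55, [0.097, 0.102])]
[(23.946655171520415, 30, [0.09, 0.061]), (24.524834486691102, 19, [0.126, 0.099])] [(23.85676754544863, 401, [0.061, 0.09]), (24.295353275072536, 39, [0.1, 0.103])]
0.5781793151706864
[(24.01474730596207, 31, [0.09, 0.061]), (24.524834486691102, 19, [0.126, 0.099])] [(24.143183501253993, 410, [0.061, 0.09]), (24.244138705365852, 31, [0.099, 0.102])]
[(-104.10316528616006, 173, [0.088, 0.088]), (24.524834486691102, 19, [0.126, 0.099])] [(116.06679776345695, 181, [0.079, 0.083]), None]
near [(116.09768016573017, 181, [0.079, 0.083]), None] 128.62799977285115 16.625
```

View pics/w2.png

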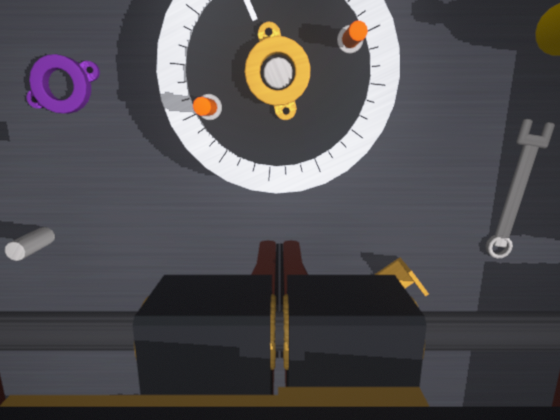

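The view shows the flange seated on its spigot and both studs clear, but the lines are cut off at the top edge. I'll check them from further ahead, then press.

```bash
python3 - <<'E'
from h import *
move_pose([.54,-.10,.30],q_yaw(0))
cam=wristcam(); w=read_camera("wrist"); L=lines(w,*cam,C); print(L)
cv2.imwrite("pics/w3.png",w[:,:,::-1])
if L[0] and L[1] and abs(L[0][0]-L[1][0])<1.2:
    move_pose([.50,.2318,.20],q_yaw(0))
    cam=wristcam(); g=read_camera("wrist"); h=hsv(g)
    n,l,st,ce=cv2.connectedComponentsWithStats(((h[...,0]>45)&(h[...,0]<80)&(h[...,1]>120)).astype(np.uint8))
    i=1+np.argmax(st[1:,4]); print(st[i],cast(ce[i],*cam,.022),get_time())
E
```

```text
[(24.015542871868316, 187, [0.09, 0.06]), (24.333191911785335, 129, [0.127, 0.097])]
[ 257   59   41   42 1357] [[0.59812161 0.23257937 0.022     ]] 18.5167
```

View pics/w3.png

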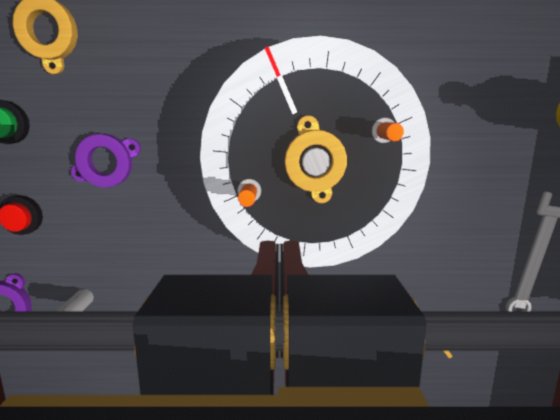

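The white line (287,93) runs straight on into the red line (272,60), 0.3° apart, and the flange is seated. Now the green button.

```bash
python3 - <<'E'
from h import *
x,y=.5975,.2324
move_pose([x,y,.12],q_yaw(0)); movel([x,y,.03],v=.08); f0=get_ft_force()
hit=movel([x,y,.0150],v=.015,until_force=12)
print(hit,get_tcp_pos(),get_ft_force()-f0); wait(.2)
movel([x,y,.12],v=.08); wait(.3)
move_pose([.50,.2318,.25],q_yaw(0)); 
im=read_camera("top");print(lines(im,*topcam(),C),get_time())
cv2.imwrite("pics/t4.png",cv2.resize(im[100:300,130:410],None,fx=2,fy=2)[:,:,::-1])
E
```

```text
True [0.59754752 0.23240438 0.01636576] [-2.06281818  0.16960658  6.08085809]
[(24.207977078028616, 41, [0.09, 0.061]), (24.625797862499443, 17, [0.126, 0.099])] 23.9417
```

View pics/t4.png

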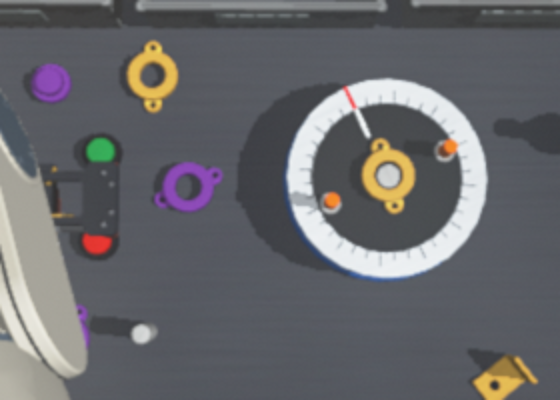

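The lines at (362,122) and (350,97) are still in line, the flange is seated, and the green button was pressed to about 5.6 mm and released. I'm handing in.

```bash
python3 -c "
from station import *
print(job_done())"
```

```text
the job is handed in; nothing more can be done
None
```

I turned the dial until its white line was within about 0.4° of the red line (under 1 mm at the rim), with the flange still seated. I then pressed the green button about 5.6 mm and released it, and handed the job in at about 24 s; no verdict was returned.

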